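# Clear the set-up board and hold the slot car up off it

## Robot

A 6-joint arm with a two-finger parallel gripper is mounted at the origin on the work surface. World frame = base frame: x ahead of the robot, y to its left, z up, the work surface at z = 0. Lengths are in m, angles in rad, forces in N, time in s.
With the tool pointing down it reaches from about 0.3 to 0.875 m from the base axis. Payload 4.2 kg.
Tool frame: the origin (TCP) lies at the very end of the fingers, on their centre line; the grasp point (between the pads) lies behind it (manip.grip_point_offset is the z of the grasp point in the tool frame, in m); z points along the fingers, x is the direction in which the jaws open and shut, and the axes are right-handed (so a half turn about z gives the same grasp; the last joint's range is limited). The gripper opens to 85 mm and grips with 20 to 120 N. Pads are 22 mm wide; open, the fingers measure 114 mm over their backs; the gripper's body (76 mm by 85 mm) begins 54 mm behind the grasp point. The pads swing forward as they close: fully open they stand 13 mm farther back than shut.
Start: joints at [1.156, 0.32, 1.565, -0, 1.257, -0.02], TCP at [0.221, 0.531, 0.231] pointing down, gripper open.
Joint ranges: [-3.11, 3.11], [-0.84, 2.01], [0.21, 2.61], [-1.34, 4.49], [0.05, 2.63], [-2.56, 2.56]. Speed limits (rad/s): [2.57, 2.57, 3.14, 3.14, 3.14, 3.14].

## Interface

Orientations are given as a unit quaternion [w, x, y, z].
In Python, from plant import manip gives the robot as it stands.
- The arm moves only by the tool servo_tool, never from a script. Its argument "plan" is one flat list of numbers, 4 for each row, row after row: the shift along the tool's x, y, z in cm, then the turn about the tool's z in rad. A call has 1 to 12 rows; each row is the pose to reach, as a shift and turn from the pose commanded when the call began, along the tool's axes at that moment; what a row does not reach only later rows make up. A row lasts 1/10 s, in which the tool goes at most 50 mm and 8.59 degrees, less where a joint would pass 70% of its speed; a pose out of reach is approached as far as the arm can. A call with a gripper value outside its range is refused whole. "jaw" is the finger opening in cm, from 0 to 8.54, set as the call begins (left out, the last holds). The fingers move at their own pace and stop on an object; the grip force is fixed at half the most. Time passes only in rows, so rows that repeat a pose let the fingers close. It gives the time, the measured TCP pose, the force and the opening at its end, in the units of the state.
- manip.sense(): the state, without advancing time (a new reading comes with each control period).
- manip.grab_frame(name): name is "scene" or "top"; returns a dict with "img" (384x512x3 uint8, blue, green, red), "camera_matrix" (3x3 intrinsics, pixels), "origin" and "orientation" of the camera in the world. Camera axes: x right, y down, z forward; pixel columns grow to the right and rows downward; lengths in m; the calibration is good to about 2 mm. A picture is of the moment at which its call begins. There is no depth.
- manip.close_job(): hands the job in, once; it reports no verdict.
The state is a dict: "clock": time; "qpos": joint angles; "qd": joint speeds; "effort": joint torques, N m; "ee_pos": TCP position; "tool_rot": TCP orientation; "ft_force": force on the tool from outside, world axes, zero at the start; "moment": the same for the moment, N m; "gripper_width": finger opening in m.
Only numpy, scipy, OpenCV 4.12 (cv2) and the standard library are available. Lean on these libraries where they do the work, as an engineer would, in place of code of your own. Each camera call takes 0.05 s, during which the arm holds its last target.

## Task

The set-up board has to be wiped: put the two plywood offcuts lying on it into the scrap bin, and only then take the model car by its motor, lift it straight up off the board and hold it level and still about 10 cm above the board. Finish while still holding it there; leave the steel gauge block on the board and everything else on the bench where it is, and never tip the car.

Things in the scene. Friction and masses are not known exactly. Their poses are not given: they have to be found in the camera images.
- board_top (a point): Set-up board: flat aluminium plate, 220 (its x) x 360 (its y) x 20 mm thick, fixed to the bench, scribed with thin dark lines. This point is the centre of its top face, 20 mm above the bench; z up.
- car_mid (a point): Centre of the motor of the model car on the board, 18 mm above the tyres' underside; the car balances within 2 mm (lengthwise) of it. x points to its nose, y to its left, z up. The motor is a block 56 mm long (x), 28 mm wide (y), 26 mm high about this point. Beside it nothing sticks out: it is free from 40 mm behind this point to 45 mm ahead, down to the board.
- car: The model car on the board: bare chassis without a body shell, 142 mm long, 74 mm wide over the tyres, 31 mm high, about 100 to 170 g, standing on four black tyres that do not turn. Origin at the underside of the tyres, under the centre of the motor; same axes.
- stick_mid (a point): Plywood offcut, a plain stick 62 (x) x 26 (y) x 22 mm high, about 18 g, lying on the board on one side of the car. This point is its centre, 11 mm above its underside.
- step_mid (a point): Plywood offcut with a step, 46 (x) x 30 (y) mm, 28 mm high over the 28 mm at its -x end (from x = -23 to +5 mm) and 14 mm high over the rest, about 18 g, lying on the board on the other side of the car. This point is at the middle of its 46 x 30 mm base outline, 14 mm above its underside.
- bin: Scrap bin: open square dark grey plastic box, 150 x 150 mm and 100 mm high, walls 4 mm, a few flat chips on its floor, fixed on the bench to the left or the right of the board. Origin at the centre of its underside, z up.
- tray: Parts tray, not the bin: open dark grey box 150 x 150 mm, only 45 mm high, divided in four with small parts in it, fixed on the other side of the board. Origin at the centre of its underside.
- gauge: Steel stepped gauge block standing at a far corner of the board, 24 x 40 mm, 24 mm high; stays there. Origin at the centre of its underside.
- spare: Another, shorter car chassis on the bench beyond the board, 94 x 80 x 32 mm; leave alone. Origin under its centre.
- wheel: Single black spare wheel lying flat on the bench just beyond the board, diameter 32 mm, 22 mm high; leave alone. Origin under its centre.
- driver: Screwdriver, 170 mm long, lying on the bench beyond and to the right of the board, below 35 mm high; leave alone.
- glue: Small white glue bottle, diameter 36 mm, 75 mm high, beyond the board; leave alone. Origin under its centre.
- tape: Roll of paper tape lying flat, diameter 84 mm, 22 mm high, beyond and to the left of the board; leave alone. Origin under its centre.
Mind the look-alikes: they are no part of the job. There is more than one size of the car; the one meant has the size given above. What is shaped like the part that bears stick_mid but orange is not meant.

How it is judged:
By the outcome, as a careful person would: the job done as asked, in the order asked, and still so for the second after the job is handed in, while the arm keeps its last pose, push and grip.
It also fails if it takes over 64 s, if anything falls off the work surface, if the arm or the gripper's body presses on something with over 40 N, if the wrist force passes 120 N, or if a joint passes its speed limit or range.

## Working session

There is one attempt and no reset: what is moved stays moved. The work goes in short steps, Python scripts to look and compute and a tool call to move; the robot and the scene stay as the last step left them, time stands still between calls to the robot, and variables do not carry over. Pictures are saved under pics/ and viewed, and the job is handed in when it is done.

Besides the shell and the picture viewer there is one more tool, called as a command line: name --argument value ..., lists and objects as JSON in quotes. servo_tool: Moves the arm, as the interface text tells. Its arguments: {"type":"object","properties":{"plan":{"type":"array"},"jaw":{"type":"number"}},"required":["plan"]}

```bash
ls; mkdir -p pics; cat > h.py <<'E'
import numpy as np, cv2
from plant import manip
from scipy.spatial.transform import Rotation as R
def rot(q): return R.from_quat([q[1],q[2],q[3],q[0]]).as_matrix()
def grab(n,f):
    d=manip.grab_frame(n); cv2.imwrite('pics/'+f+'.png',d['img']); np.savez('pics/'+f+'.npz',K=d['camera_matrix'],o=d['origin'],q=d['orientation'],img=d['img']); return d
def ray(f,u,v,z):
    d=np.load('pics/'+f+'.npz'); r=rot(d['q'])@np.linalg.inv(d['K'])@np.array([u,v,1.]); o=d['o']; return o+r*(z-o[2])/r[2]
def proj(f,p):
    d=np.load('pics/'+f+'.npz'); c=d['K']@(rot(d['q']).T@(np.array(p)-d['o'])); return c[:2]/c[2]
def crop(f,x0,y0,x1,y1,s,g):
    im=np.load('pics/'+f+'.npz')['img'][y0:y1,x0:x1]; cv2.imwrite('pics/'+g+'.png',cv2.resize(im,None,fx=s,fy=s,interpolation=cv2.INTER_CUBIC))
E
python3 - <<'E'
from h import *
s=manip.sense(); print(s, manip.grip_point_offset)
for n in ('scene','top'):
    d=grab(n,n+'1'); print(n,d['origin'],d['orientation'],d['camera_matrix'])
E
```

```text
pics
{'clock': 0.0, 'qpos': array([ 1.15600217e+00,  3.20304068e-01,  1.56569153e+00,  6.64824514e-06,
        1.25735795e+00, -1.99816375e-02]), 'qd': array([-8.78960761e-04,  5.99949655e-04, -1.47864788e-03,  6.98901791e-06,
       -7.72710329e-04,  6.89776220e-04]), 'effort': array([ 3.66433844e-03, -4.15515697e+01, -2.34166539e+01,  2.10495291e-04,
        8.05107993e-03, -5.49302172e-06]), 'ee_pos': array([0.2209635 , 0.53033952, 0.2304704 ]), 'tool_rot': array([ 4.70976935e-04,  8.32056477e-01,  5.54690223e-01, -7.43894021e-04]), 'ft_force': array([0.10716545, 0.1487424 , 0.34613523]), 'moment': array([-0.05031716, -0.00670778, -0.00050785]), 'gripper_width': 0.08546737439588818} -0.0187
scene [0.96666025 0.44589824 0.78048611] [-0.14241043  0.38298454  0.85958594 -0.30684544] [[359.97798631   0.         250.14334681]
 [  0.         359.97798631 194.8324877 ]
 [  0.           0.           1.        ]]
top [0.33179803 0.02808733 1.33379378] [-0.05465673  0.71124525 -0.6991983   0.04758756] [[371.08779147   0.         255.44924404]
 [  0.         371.08779147 189.78509156]
 [  0.           0.           1.        ]]
```

View pics/scene1.png

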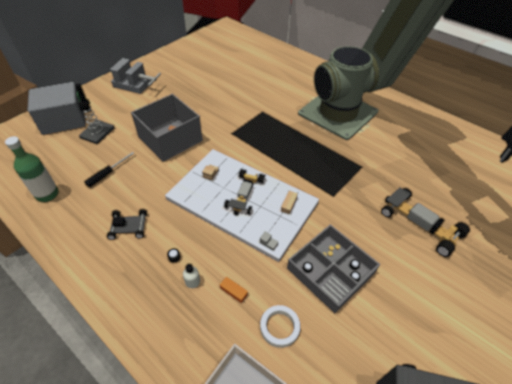

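View pics/top1.png

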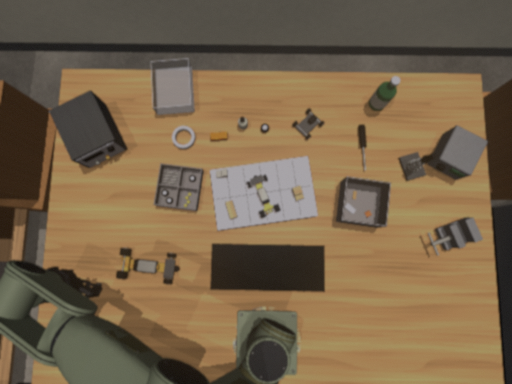

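Scene: the board holds the car (245,195), a plain stick (289,201), a stepped piece (210,172) and the gauge (269,241). The bin with chips is at (168,127) and the tray at (333,267).

Look-alikes:
- Cars: a larger car at (425,220) and the shorter spare at (128,223).
- Stick: an orange one at (234,289).
- Bin: the tray at (333,267) and a light box at (245,370).

I choose the items on the board and the tall bin. Next I check this in close crops.

```bash
python3 - <<'E'
from h import *
crop('scene1',160,145,325,260,4.8,'c1')
crop('top1',205,150,325,235,6.5,'c2')
crop('top1',325,165,405,240,7,'c3')
E
```

```text
(no output)
```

View pics/c1.png

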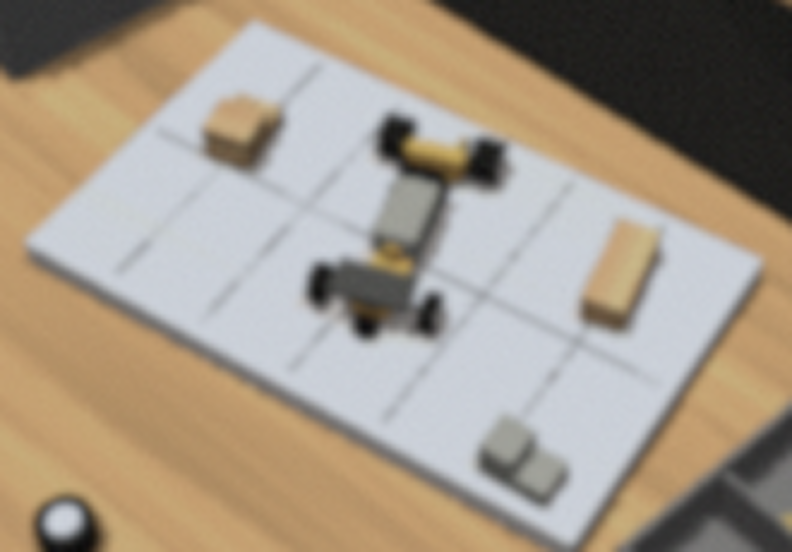

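View pics/c2.png

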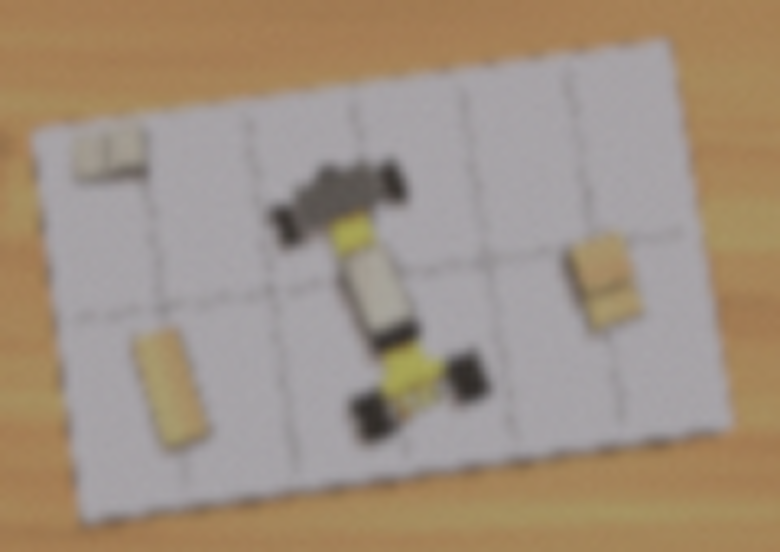

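View pics/c3.png

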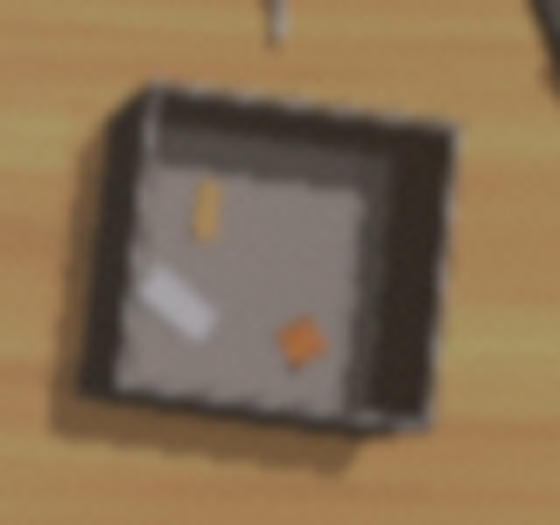

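```bash
python3 - <<'E'
from h import *
def T(pts,z): return np.array([ray('top1',205+(u+.5)/6.5-.5,150+(v+.5)/6.5-.5,z) for u,v in pts])
def S(pts,z): return np.array([ray('scene1',160+(u+.5)/4.8-.5,145+(v+.5)/4.8-.5,z) for u,v in pts])
def rep(n,P):
    e=[np.linalg.norm(P[i]-P[(i+1)%len(P)]) for i in range(len(P))]
    print(n,P.mean(0).round(4),'edges',np.round(e,3),'dirs',[round(float(np.degrees(np.arctan2(*(P[(i+1)%len(P)]-P[i])[1::-1]))),0) for i in range(len(P))])
rep('boardT',T([(35,128),(668,40),(730,428),(82,520)],.02))
rep('boardS',S([(258,20),(763,262),(575,548),(28,240)],.02))
rep('stickT',T([(133,337),(178,326),(212,438),(168,450)],.042))
rep('stickS',S([(622,217),(660,233),(625,310),(582,292)],.042))
rep('stepT hi',T([(567,247),(621,233),(634,286),(582,298)],.048))
rep('stepT base far',T([(634,286),(643,316),(592,332),(582,298)],.034))
rep('stepS hi',S([(218,97),(265,97),(255,140),(205,130)],.048))
rep('motT',T([(340,270),(378,250),(415,320),(378,340)],.051))
rep('motS',S([(402,175),(443,183),(415,250),(375,235)],.051))
rep('tyresT',T([(395,183),(288,225),(375,415),(467,377)],.045))
rep('tyresS',S([(397,135),(488,162),(430,315),(322,285)],.045))
b=np.array([ray('top1',325+u/7,165+v/7,.1) for u,v in [(152,85),(455,125),(425,428),(82,392)]]);rep('bin top?',b)
rep('trayS',np.array([ray('scene1',u,v,.045) for u,v in [(331,228),(377,262),(333,299),(289,263)]]))
rep('binS',np.array([ray('scene1',u,v,.1) for u,v in [(172,96),(201,122),(167,143),(134,121)]]))
E
```

```text
boardT [0.5151 0.0163 0.02  ] edges [0.356 0.218 0.356 0.219] dirs [-81.0, -171.0, 99.0, 9.0]
boardS [0.5138 0.022  0.02  ] edges [0.357 0.217 0.36  0.218] dirs [99.0, 10.0, -81.0, -171.0]
stickT [0.45   0.1264 0.042 ] edges [0.025 0.063 0.024 0.064] dirs [-75.0, -162.0, 106.0, 19.0]
stickS [0.449  0.1317 0.042 ] edges [0.023 0.059 0.026 0.059] dirs [102.0, 18.0, -76.0, -164.0]
stepT hi [ 0.519  -0.1028  0.048 ] edges [0.03  0.03  0.029 0.029] dirs [-74.0, -166.0, 104.0, 16.0]
stepT base far [ 0.4981 -0.1107  0.034 ] edges [0.017 0.029 0.019 0.029] dirs [-163.0, 108.0, 16.0, -76.0]
stepS hi [ 0.5181 -0.1007  0.048 ] edges [0.028 0.035 0.03  0.027] dirs [132.0, 36.0, -63.0, -150.0]
motT [0.5009 0.0171 0.051 ] edges [0.023 0.043 0.023 0.043] dirs [-61.0, -152.0, 119.0, 29.0]
motS [0.5057 0.0247 0.051 ] edges [0.024 0.051 0.024 0.046] dirs [118.0, 24.0, -74.0, -156.0]
tyresT [0.4993 0.0152 0.045 ] edges [0.062 0.113 0.053 0.112] dirs [113.0, -155.0, -67.0, 21.0]
tyresS [0.5075 0.0272 0.045 ] edges [0.056 0.115 0.062 0.118] dirs [110.0, 25.0, -67.0, -158.0]
bin top? [ 0.4777 -0.3233  0.1   ] edges [0.146 0.146 0.162 0.152] dirs [-97.0, 173.0, 85.0, -14.0]
trayS [0.5305 0.3204 0.045 ] edges [0.132 0.146 0.123 0.147] dirs [86.0, -10.0, -92.0, 173.0]
binS [ 0.4906 -0.293   0.1   ] edges [0.163 0.126 0.145 0.156] dirs [81.0, -1.0, -89.0, -175.0]
```

servo_tool --plan '[-2.5,3.2,0.4,-0.06,-5.0,6.4,0.9,-0.12,-7.5,9.7,1.4,-0.18,-10,13,1.8,-0.25,-12.5,16.2,2.2,-0.31,-15,19.4,2.7,-0.37,-17.5,22.6,3.1,-0.43,-20,25.8,3.5,-0.49,-22.5,29,4,-0.55,-25,32.3,4.4,-0.61,-27,35,4.8,-0.67,-28.2,36.5,5,-0.69]' --jaw 6

```text
clock: 1.3
ee_pos: [0.4503, 0.1279, 0.1807]
tool_rot: [-0.0, 0.596, 0.803, -0.0]
ft_force: [-0.1, -0.2, 0.5]
gripper_width: 0.0598
```

```bash
cat >> h.py <<'E'
def st():
    s=manip.sense(); M=rot(s['tool_rot']); print('t',round(s['clock'],2),'p',s['ee_pos'].round(4),'jawdeg',round(float(np.degrees(np.arctan2(M[1,0],M[0,0]))),2),'tilt',M[2].round(3),'F',s['ft_force'].round(1),'w',round(s['gripper_width'],4),'q',s['qpos'].round(2)); return s
E
python3 - <<'E'
from h import *
s=st()
grab('scene','scene2');grab('top','top2')
print(proj('scene2',s['ee_pos']),proj('top2',s['ee_pos']))
p=proj('scene2',s['ee_pos']).astype(int);crop('scene2',p[0]-70,p[1]-50,p[0]+70,p[1]+50,5.5,'c4')
p=proj('top2',s['ee_pos']).astype(int);crop('top2',p[0]-70,p[1]-50,p[0]+70,p[1]+50,5.5,'c5')
E
```

```text
t 1.3 p [0.4503 0.1279 0.1807] jawdeg 106.87 tilt [-0.    -0.001 -1.   ] F [-0.1 -0.2  0.5] w 0.0598 q [ 0.25  0.19  1.88 -0.    1.07 -1.61]
[293.1903317  161.58946213] [227.41454285 204.9888105 ]
```

View pics/c4.png

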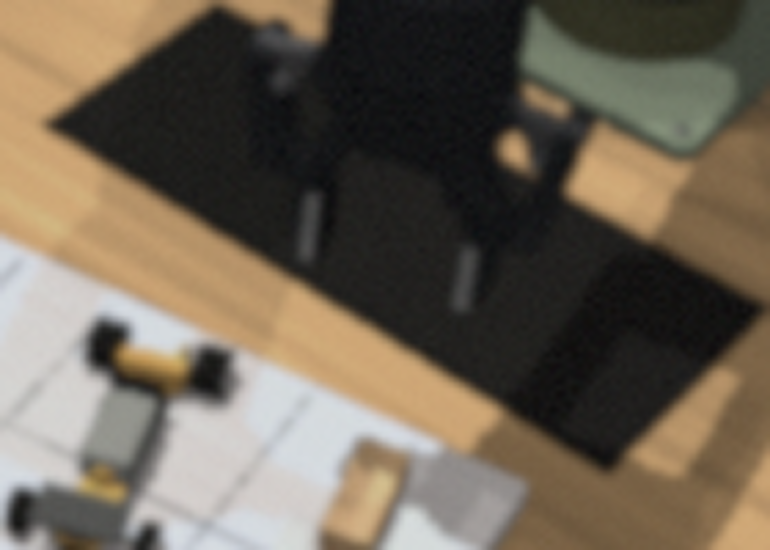

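View pics/c5.png

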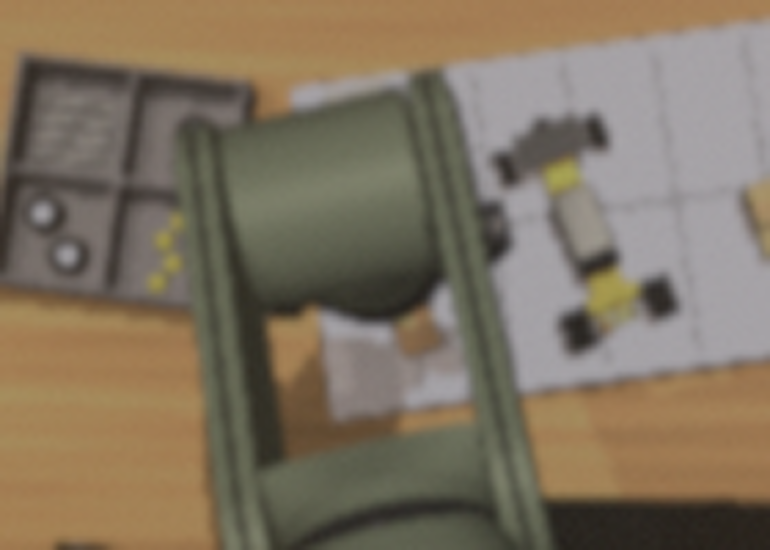

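```bash
python3 - <<'E'
from h import *
s=manip.sense();M=rot(s['tool_rot']);p0=proj('scene2',s['ee_pos']).astype(int)
for b in (0,.004,.008):
  for sy in (-.011,.011):
    for sx in (.03,-.03):
        p=s['ee_pos']+M@np.array([sx,sy,-b]); print(b,sy,sx,p.round(3),((proj('scene2',p)-p0+[70,50])*5.5+2).round(0))
E
```

```text
0 -0.011 0.03 [0.431 0.154 0.181] [464. 286.]
0 -0.011 -0.03 [0.448 0.096 0.181] [333. 243.]
0 0.011 0.03 [0.452 0.16  0.181] [447. 319.]
0 0.011 -0.03 [0.469 0.103 0.181] [314. 275.]
0.004 -0.011 0.03 [0.431 0.154 0.185] [465. 279.]
0.004 -0.011 -0.03 [0.448 0.096 0.185] [334. 236.]
0.004 0.011 0.03 [0.452 0.16  0.185] [448. 313.]
0.004 0.011 -0.03 [0.469 0.103 0.185] [314. 269.]
0.008 -0.011 0.03 [0.431 0.154 0.189] [467. 272.]
0.008 -0.011 -0.03 [0.448 0.096 0.189] [334. 229.]
0.008 0.011 0.03 [0.452 0.16  0.189] [449. 306.]
0.008 0.011 -0.03 [0.469 0.103 0.189] [315. 262.]
```

The finger tips in the scene view agree with the projected TCP to about 1 mm, so I trust the scene camera: stick at about (0.449, 0.1305). Lowering onto it.

servo_tool --plan '[0.1,0,2,0,0.2,0,5,0,0.3,0,8,0,0.3,0,11,0,0.3,0,13,0,0.3,0,14.5,0,0.3,0,15.2,0,0.3,0,15.5,0,0.3,0,15.5,0]'

```text
clock: 2.3
ee_pos: [0.4488, 0.1334, 0.0265]
tool_rot: [0.0, 0.595, 0.804, 0.0]
ft_force: [-0.5, -0.3, 0.4]
gripper_width: 0.06
```

servo_tool --plan '[0,0,0,0,0,0,0,0,0,0,0,0,0,0,0,0,0,0,0,0,0,0,0,0,0,0,0,0]' --jaw 1

```text
clock: 3.0
ee_pos: [0.4494, 0.1331, 0.0273]
tool_rot: [0.001, 0.595, 0.803, 0.001]
ft_force: [-1.6, 0.5, 5.5]
gripper_width: 0.0247
```

```bash
python3 - <<'E'
from h import *
s=st()
grab('scene','scene3')
crop('scene3',200,110,340,230,5,'c6')
E
```

```text
t 3.0 p [0.4494 0.1331 0.0273] jawdeg 106.91 tilt [ 0.     0.002 -1.   ] F [-1.6  0.5  5.5] w 0.0247 q [ 0.26  0.39  2.07  0.    0.67 -1.6 ]
```

View pics/c6.png

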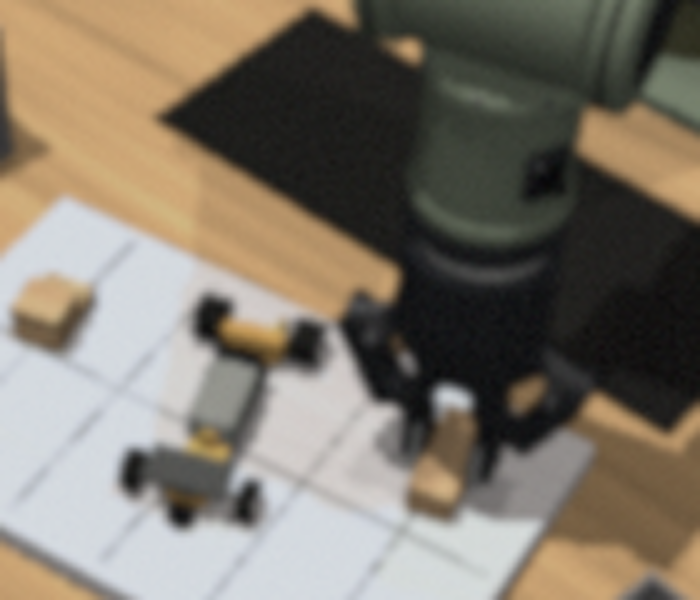

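Stick gripped (24.7 mm opening, 5.5 N reaction). Next I lift it and measure the bin rim in a close crop.

servo_tool --plan '[0,0,-0.7,0,0,0,-2.5,0,0,0,-5,0,0,0,-8,0,0,0,-11,0,0,0,-13.5,0,0,0,-15.2,0,0,0,-16,0]'

```text
clock: 3.85
ee_pos: [0.4494, 0.1331, 0.1884]
tool_rot: [0.001, 0.595, 0.803, 0.001]
ft_force: [-0.1, 0.0, -0.9]
gripper_width: 0.0244
```

```bash
python3 - <<'E'
from h import *
s=st()
grab('scene','scene4')
crop('scene4',120,80,330,235,3.8,'c7')
crop('scene4',125,85,215,165,7,'c8')
def rep(n,P):
    e=[np.linalg.norm(P[i]-P[(i+1)%len(P)]) for i in range(len(P))]
    print(n,P.mean(0).round(4),'edges',np.round(e,3))
rep('bin top',np.array([ray('top1',325+u/7,165+v/7,.1) for u,v in [(152,85),(455,125),(425,428),(118,392)]]))
E
```

```text
t 3.85 p [0.4494 0.1331 0.1884] jawdeg 106.91 tilt [-0.     0.004 -1.   ] F [-0.1  0.  -0.9] w 0.0244 q [ 0.26  0.19  1.87  0.    1.09 -1.6 ]
bin top [ 0.4778 -0.3276  0.1   ] edges [0.146 0.146 0.145 0.149]
```

View pics/c7.png

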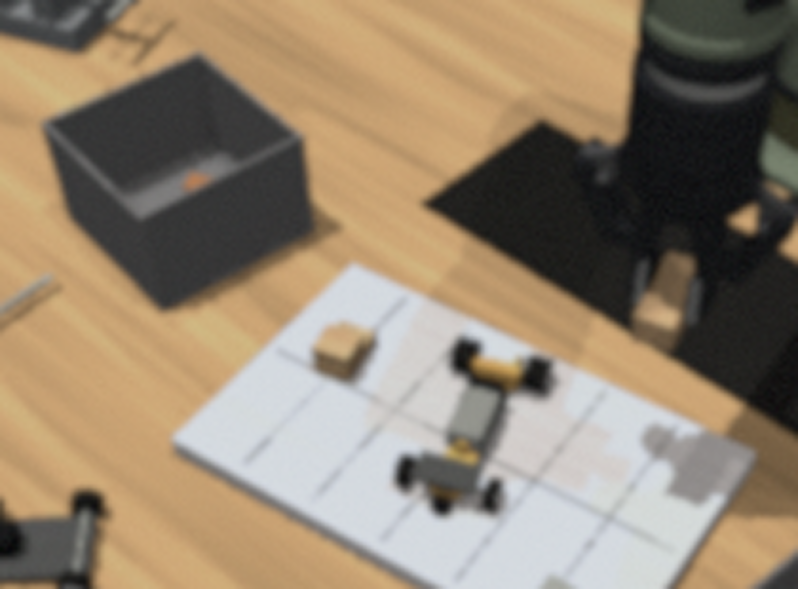

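View pics/c8.png

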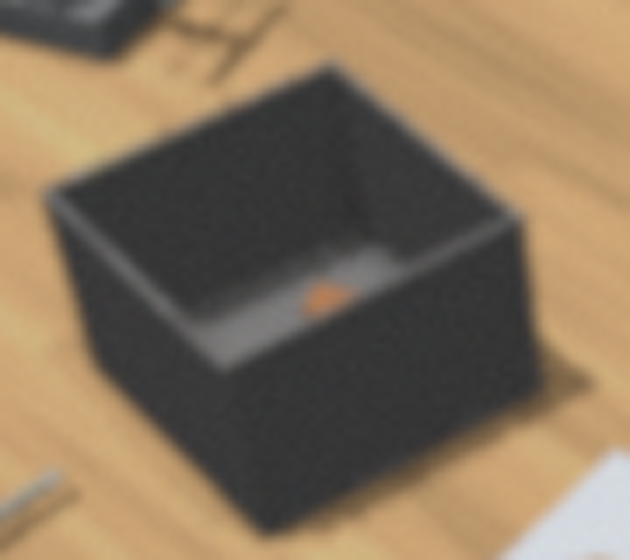

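```bash
python3 - <<'E'
from h import *
P=np.array([ray('scene4',125+u/7,85+v/7,.1) for u,v in [(332,62),(522,212),(222,368),(48,190)]])
print(P.round(3),P.mean(0),[np.linalg.norm(P[i]-P[i-1]).round(3) for i in range(4)])
s=st(); M=rot(s['tool_rot']); print((M.T@(np.array([.478,-.323,s['ee_pos'][2]])-s['ee_pos'])*100).round(2))
E
```

```text
[[ 0.399 -0.384  0.1  ]
 [ 0.415 -0.241  0.1  ]
 [ 0.564 -0.257  0.1  ]
 [ 0.542 -0.402  0.1  ]] [ 0.47985381 -0.32083311  0.1       ] [np.float64(0.144), np.float64(0.143), np.float64(0.15), np.float64(0.147)]
t 3.9 p [0.4496 0.1332 0.1887] jawdeg 106.91 tilt [-0.     0.004 -1.   ] F [ 0.3  0.7 -0. ] w 0.0247 q [ 0.26  0.19  1.87  0.    1.09 -1.6 ]
[-4.447e+01 -1.055e+01 -4.000e-02]
```

servo_tool --plan '[-1.5,-0.4,0,0,-5,-1.2,0,0,-9.5,-2.3,0,0,-14,-3.3,0,0,-18.5,-4.4,0,0,-23,-5.5,0,0,-27.5,-6.5,0,0,-32,-7.6,0,0,-36.5,-8.7,0,0,-40.5,-9.6,0,0,-43.2,-10.3,0,0,-44.5,-10.5,0,0]'

```text
clock: 5.1
ee_pos: [0.4771, -0.3254, 0.1849]
tool_rot: [-0.001, 0.597, 0.803, -0.0]
ft_force: [0.8, 0.7, 0.1]
gripper_width: 0.0246
```

servo_tool --plan '[0,0,0,0,0,0,2,0,0,0,5,0,0,0,8,0,0,0,11,0,0,0,13,0,0,0,14,0,0,0,14.5,0,0,0,14.5,0]'

```text
clock: 6.0
ee_pos: [0.478, -0.3226, 0.0414]
tool_rot: [-0.0, 0.595, 0.804, 0.0]
ft_force: [0.2, 0.1, 0.1]
gripper_width: 0.0242
```

servo_tool --plan '[0,0,0,0,0,0,0,0,0,0,0,0,0,0,0,0,0,0,0,0,0,0,-2,0,0,0,-6,0,0,0,-10,0,0,0,-13.5,0,0,0,-15,0]' --jaw 5

```text
clock: 7.0
ee_pos: [0.4791, -0.3243, 0.1953]
tool_rot: [0.003, 0.595, 0.803, 0.0]
ft_force: [0.2, 0.3, 0.7]
gripper_width: 0.0501
```

```bash
cat > fit.py <<'E'
from h import *
# overlay box models on scene crop
def ov(f,items,x0,y0,x1,y1,s,g):
    im=cv2.resize(np.load('pics/'+f+'.npz')['img'][y0:y1,x0:x1],None,fx=s,fy=s,interpolation=cv2.INTER_CUBIC)
    for (cx,cy,a,segs) in items:
        c,sn=np.cos(np.radians(a)),np.sin(np.radians(a))
        for pl in segs:
            q=[]
            for x,y,z in pl:
                u=proj(f,[cx+c*x-sn*y,cy+sn*x+c*y,.02+z]); q.append([(u[0]-x0+.5)*s-.5,(u[1]-y0+.5)*s-.5])
            cv2.polylines(im,[np.round(q).astype(np.int32)],False,(0,0,255),1,cv2.LINE_AA)
    cv2.imwrite('pics/'+g+'.png',im)
def rect(xa,xb,ya,yb,z): return [(xa,ya,z),(xb,ya,z),(xb,yb,z),(xa,yb,z),(xa,ya,z)]
step=[rect(-.023,.005,-.015,.015,.028),rect(.005,.023,-.015,.015,.014),rect(-.023,.023,-.015,.015,0)]
car=[rect(-.028,.028,-.014,.014,.031),rect(-.071,.071,-.037,.037,0)]
E
python3 - <<'E'
from fit import *
st(); grab('scene','scene5'); grab('top','top5')
crop('scene5',125,80,235,165,7,'c9')
A=(.5105,-.104,-165,step); B=(.505,.022,25,car)
ov('scene5',[A,B],190,145,280,225,8,'c10')
ov('top5',[A,B],230,160,310,220,9,'c11')
E
```

```text
t 7.0 p [ 0.4791 -0.3243  0.1953] jawdeg 106.91 tilt [-0.005  0.004 -1.   ] F [0.2 0.3 0.7] w 0.0501 q [-0.62  0.35  1.62  0.    1.17 -2.48]
```

View pics/c9.png

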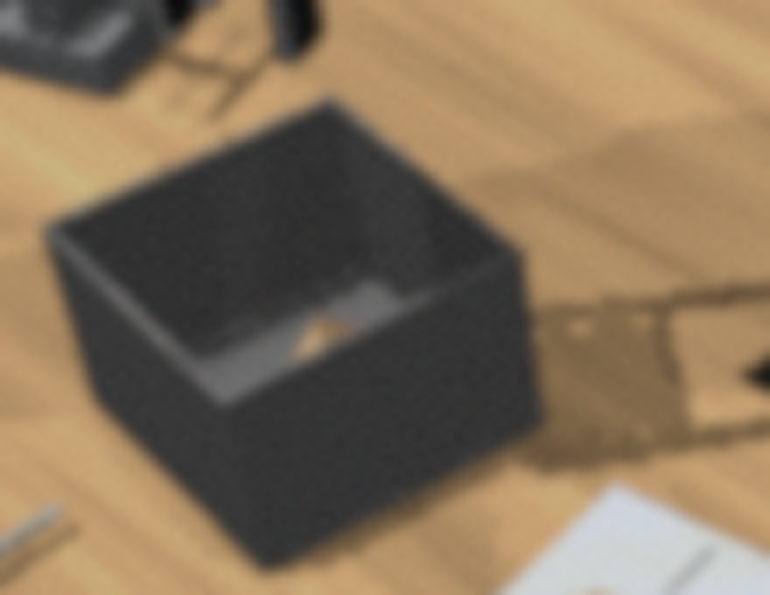

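View pics/c10.png

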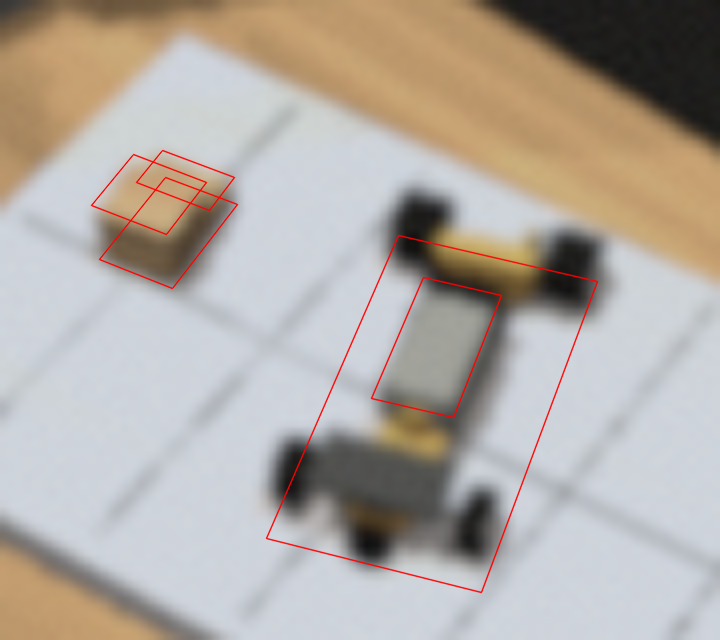

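View pics/c11.png

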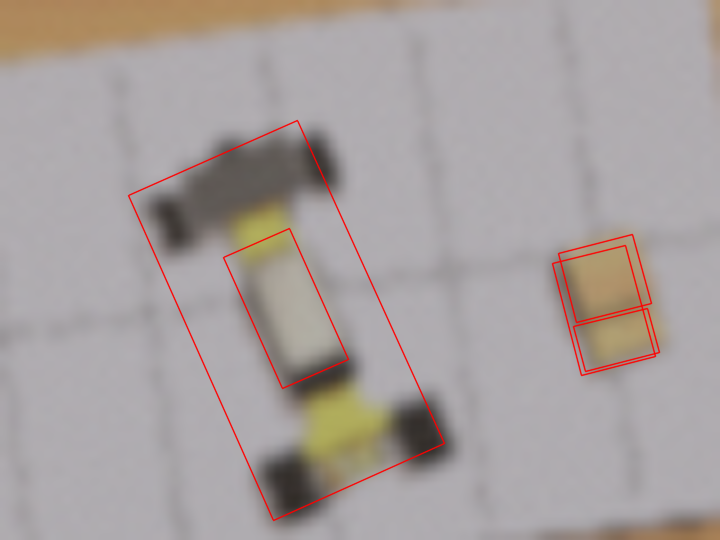

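The stick lies in the bin (wood colour at crop (324,335)). The step overlay fits within about 2 mm at (0.5105, -0.1025), -165°. The car fits near (0.504, 0.0215), 25°. Going to the step.

servo_tool --plan '[1.5,0.7,0,0.01,5,2.5,0,0.02,9,4.5,0,0.03,13,6.4,0,0.03,16.5,8.2,0,0.03,19,9.4,0,0.03,20.3,10,0,0.03,20.3,10,0,0.03,20.3,10,0,0.03]' --jaw 6

```text
clock: 8.0
ee_pos: [0.5141, -0.1008, 0.1907]
tool_rot: [-0.0, 0.607, 0.794, -0.001]
ft_force: [0.1, 0.2, 0.1]
gripper_width: 0.0598
```

```bash
cat >> h.py <<'E'
def to(x,y,z,jaw=None):
    s=st(); M=rot(s['tool_rot']); print('shift cm',(M.T@(np.array([x,y,z])-s['ee_pos'])*100).round(2))
E
python3 - <<'E'
from h import *
to(.516,-.101,.026)
E
```

```text
t 8.0 p [ 0.5141 -0.1008  0.1907] jawdeg 105.2 tilt [-0.    -0.001 -1.   ] F [0.1 0.2 0.1] w 0.0598 q [-0.22  0.27  1.74 -0.    1.13 -2.05]
shift cm [-0.07  0.2  16.47]
```

servo_tool --plan '[0,0.1,2,0,0,0.2,5,0,0,0.2,8.5,0,0,0.2,12,0,0,0.2,14,0,0,0.2,15.5,0,0,0.2,16.2,0,0,0.2,16.4,0,0,0.2,16.4,0]'

```text
clock: 8.9
ee_pos: [0.5166, -0.1003, 0.0276]
tool_rot: [0.0, 0.608, 0.794, 0.0]
ft_force: [-0.4, -0.2, -0.2]
gripper_width: 0.0601
```

```bash
python3 - <<'E'
from h import *
st(); grab('scene','scene6'); crop('scene6',165,110,285,210,6,'c12')
E
```

```text
t 8.9 p [ 0.5166 -0.1003  0.0276] jawdeg 105.15 tilt [-0.     0.001 -1.   ] F [-0.4 -0.2 -0.2] w 0.0601 q [-0.21  0.46  1.94 -0.    0.74 -2.05]
```

View pics/c12.png

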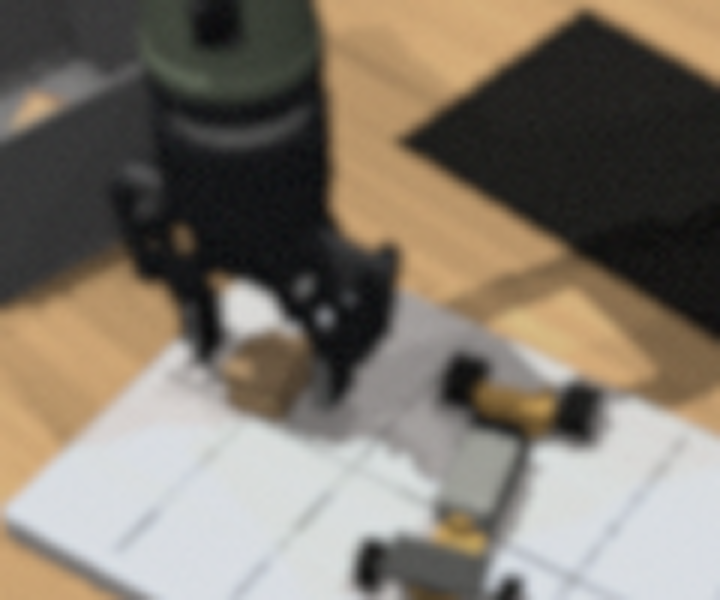

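The step lies between the fingers, roughly centred. Closing, then a lift.

servo_tool --plan '[0,0,0,0,0,0,0,0,0,0,0,0,0,0,0,0,0,0,0,0,0,0,0,0,0,0,0,0]' --jaw 1

```text
clock: 9.65
ee_pos: [0.5171, -0.0997, 0.0284]
tool_rot: [0.001, 0.607, 0.794, 0.0]
ft_force: [-0.2, 0.0, 6.1]
gripper_width: 0.0289
```

servo_tool --plan '[0,0,-0.7,0,0,0,-2.5,0,0,0,-5,0,0,0,-8,0,0,0,-11,0,0,0,-13.5,0,0,0,-15.2,0,0,0,-16,0]'

```text
clock: 10.45
ee_pos: [0.517, -0.0995, 0.1894]
tool_rot: [0.001, 0.607, 0.794, 0.001]
ft_force: [0.2, 0.2, -0.6]
gripper_width: 0.0289
```

```bash
python3 - <<'E'
from h import *
to(.479,-.323,.186); grab('scene','scene7'); crop('scene7',155,80,295,200,5,'c13')
E
```

```text
t 10.45 p [ 0.517  -0.0995  0.1894] jawdeg 105.2 tilt [-0.001  0.003 -1.   ] F [ 0.2  0.2 -0.6] w 0.0289 q [-0.21  0.27  1.74  0.    1.12 -2.05]
shift cm [-20.57  -9.52   0.34]
```

View pics/c13.png

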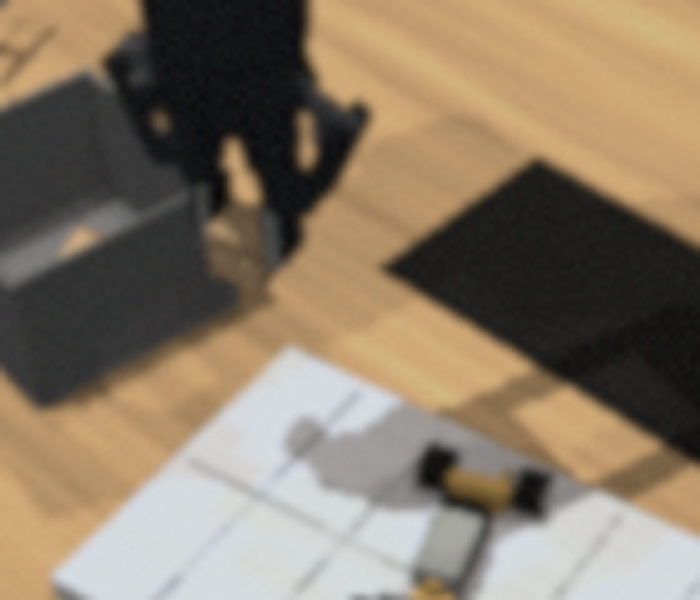

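servo_tool --plan '[-1.5,-0.7,0,0,-5,-2.3,0,0,-9,-4.2,0,0,-13,-6,0,0,-16.5,-7.6,0,0,-19,-8.8,0,0,-20.5,-9.5,0,0,-20.5,-9.5,0,0,-20.5,-9.5,2,0,-20.5,-9.5,5,0,-20.5,-9.5,8,0,-20.5,-9.5,10,0]'

```text
clock: 11.7
ee_pos: [0.4776, -0.3197, 0.085]
tool_rot: [-0.002, 0.607, 0.795, 0.0]
ft_force: [-0.7, 0.0, -0.7]
gripper_width: 0.029
```

servo_tool --plan '[0,0,1,0,0,0,2,0,0,0,2.5,0,0,0,2.5,0]'

```text
clock: 12.1
ee_pos: [0.4785, -0.3219, 0.0622]
tool_rot: [-0.0, 0.607, 0.794, 0.0]
ft_force: [-0.7, -0.6, -0.1]
gripper_width: 0.0289
```

servo_tool --plan '[0,0,0,0,0,0,0,0,0,0,0,0,0,0,0,0,0,0,0,0,0,0,-2,0,0,0,-6,0,0,0,-10,0,0,0,-12,0,0,0,-12.5,0]' --jaw 5

```text
clock: 13.1
ee_pos: [0.4795, -0.3231, 0.1903]
tool_rot: [0.003, 0.607, 0.794, 0.0]
ft_force: [0.5, -0.1, -0.6]
gripper_width: 0.0501
```

```bash
python3 - <<'E'
from h import *
to(.503,.021,.19); grab('scene','scene8'); crop('scene8',125,80,325,230,4,'c14')
E
```

```text
t 13.1 p [ 0.4795 -0.3231  0.1903] jawdeg 105.19 tilt [-0.005  0.004 -1.   ] F [ 0.5 -0.1 -0.6] w 0.0501 q [-0.61  0.35  1.63  0.    1.16 -2.45]
shift cm [32.59 11.28 -0.07]
```

View pics/c14.png

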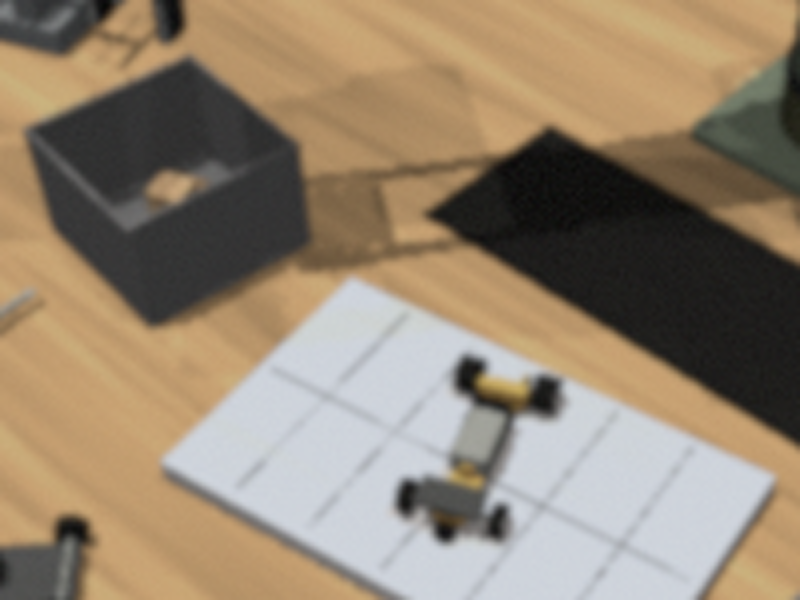

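Both offcuts are in the bin (crop (175,185)), and the board holds only the car and the gauge. Refining the car fit before reaching.

```bash
python3 - <<'E'
from fit import *
for i,(x,y) in enumerate([(.505,.023),(.501,.023)]):
    ov('scene8',[(x,y,25,[rect(-.028,.028,-.014,.014,.031),rect(-.028,.028,-.014,.014,.005)])],222,158,272,220,9,f'd{i}')
a=cv2.imread('pics/d0.png');b=cv2.imread('pics/d1.png')
o=np.hstack([a,b]);o=cv2.resize(o,None,fx=.88,fy=.88);cv2.imwrite('pics/d.png',o);print(o.shape)
im=np.load('pics/top5.npz')['img'][172:212,238:298];cv2.imwrite('pics/d2.png',cv2.resize(im,None,fx=12,fy=12,interpolation=cv2.INTER_CUBIC))
E
```

```text
(491, 792, 3)
```

View pics/d.png

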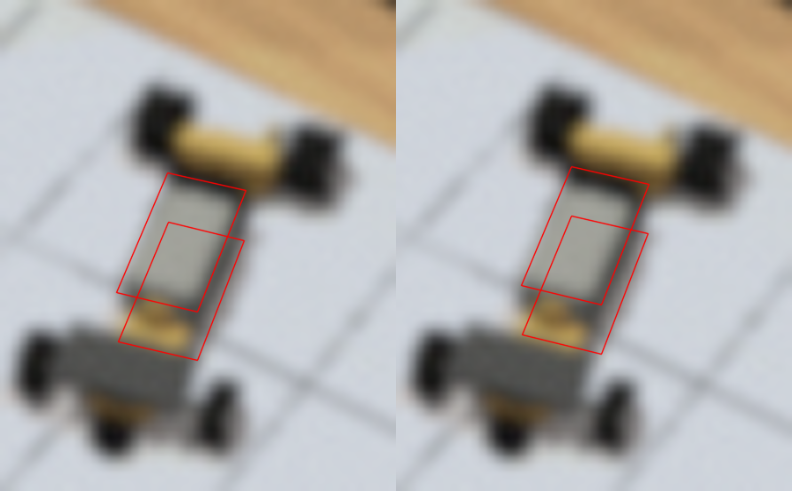

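View pics/d2.png

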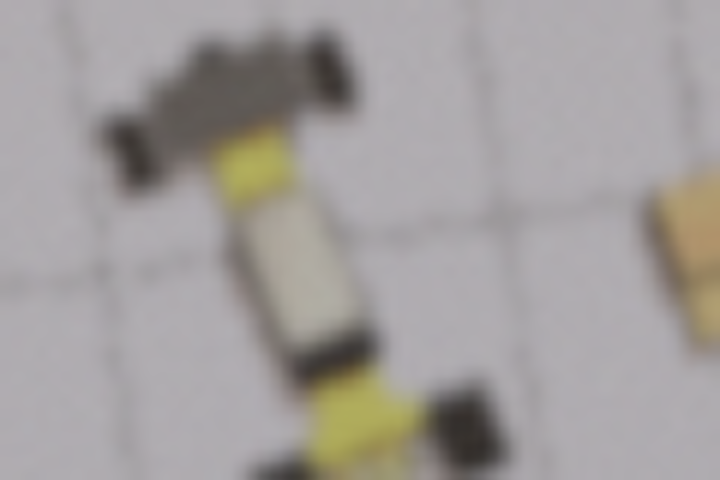

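Fit: car at (0.501, 0.0235), about 22.5°. The two views agree within about 2 mm once the top-camera bias seen on the board is removed. Hovering above it.

servo_tool --plan '[1.5,0.5,0,0,5,1.7,0,-0.02,9.5,3.2,0,-0.04,14,4.7,0,-0.06,18.5,6.3,0,-0.08,23,7.8,0,-0.1,27,9.1,0,-0.12,30,10.1,0,-0.13,32,10.8,0,-0.13,32.9,11.1,0,-0.13,32.9,11.1,0,-0.13,32.9,11.1,0,-0.13]' --jaw 6

```text
clock: 14.35
ee_pos: [0.4986, 0.0239, 0.1865]
tool_rot: [-0.001, 0.554, 0.832, -0.001]
ft_force: [0.0, -0.1, -0.7]
gripper_width: 0.0602
```

```bash
python3 - <<'E'
from h import *
to(.501,.0235,.06)
E
```

```text
t 14.35 p [0.4986 0.0239 0.1865] jawdeg 112.65 tilt [ 0.    -0.002 -1.   ] F [ 0.  -0.1 -0.7] w 0.0602 q [ 0.03  0.24  1.8  -0.    1.1  -1.94]
shift cm [-0.14  0.23 12.65]
```

servo_tool --plan '[0,0.1,2,0,-0.1,0.2,5,0,-0.1,0.2,8,0,-0.1,0.2,10.5,0,-0.1,0.2,12,0,-0.1,0.2,12.5,0,-0.1,0.2,12.5,0]'

```text
clock: 15.05
ee_pos: [0.5011, 0.0233, 0.0618]
tool_rot: [-0.001, 0.555, 0.832, -0.0]
ft_force: [0.1, 0.4, 0.7]
gripper_width: 0.06
```

```bash
python3 - <<'E'
from h import *
to(.501,.0235,.027); grab('scene','scene9'); crop('scene9',205,130,295,220,6.6,'c15')
grab('top','top9'); crop('top9',215,150,305,220,8,'c16')
E
```

```text
t 15.05 p [0.5011 0.0233 0.0618] jawdeg 112.56 tilt [ 0.    -0.001 -1.   ] F [0.1 0.4 0.7] w 0.06 q [ 0.02  0.38  1.96 -0.    0.8  -1.94]
shift cm [ 0.02 -0.    3.48]
```

View pics/c15.png

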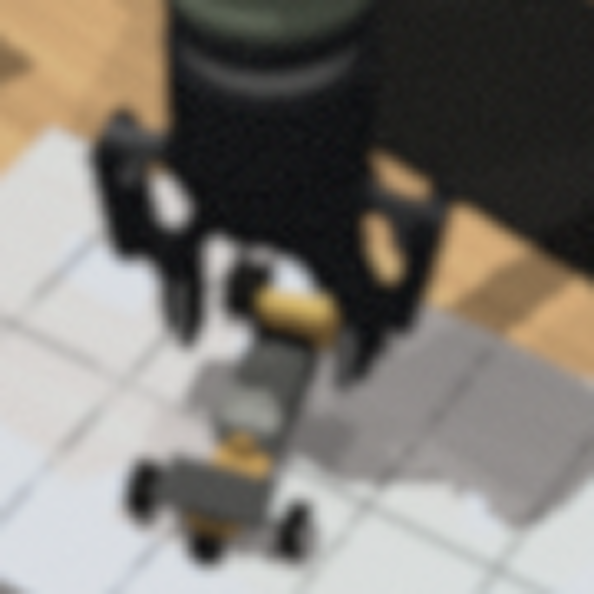

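View pics/c16.png

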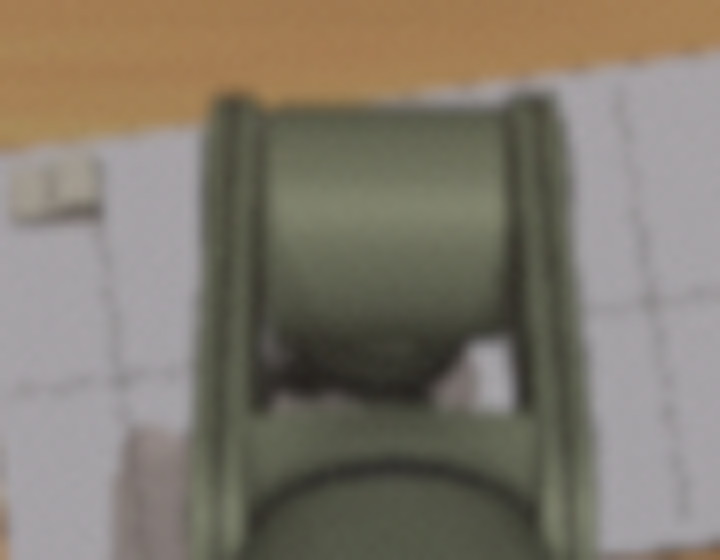

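servo_tool --plan '[0,0,0.6,0,0,0,1.4,0,0,0,2.2,0,0,0,3,0,0,0,3.4,0,0,0,3.6,0,0,0,3.6,0,0,0,3.6,0]'

```text
clock: 15.95
ee_pos: [0.5017, 0.0242, 0.0264]
tool_rot: [0.0, 0.555, 0.832, 0.0]
ft_force: [-0.1, -0.6, 0.3]
gripper_width: 0.0603
```

```bash
python3 - <<'E'
from h import *
st(); grab('scene','scene10'); crop('scene10',205,130,295,220,6.6,'c17')
E
```

```text
t 15.95 p [0.5017 0.0242 0.0264] jawdeg 112.65 tilt [-0.  0. -1.] F [-0.1 -0.6  0.3] w 0.0603 q [ 0.03  0.43  2.    0.    0.71 -1.94]
```

View pics/c17.png

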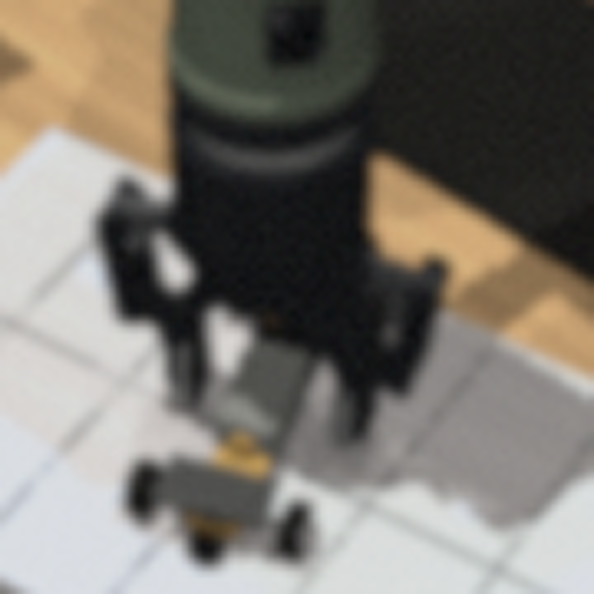

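The fingers straddle the motor (tips at crop (187,405) and (350,440)). Closing.

servo_tool --plan '[0,0,0,0,0,0,0,0,0,0,0,0,0,0,0,0]' --jaw 3.6

```text
clock: 16.4
ee_pos: [0.5015, 0.0242, 0.0264]
tool_rot: [0.0, 0.555, 0.832, 0.0]
ft_force: [0.6, -0.4, -0.4]
gripper_width: 0.0361
```

servo_tool --plan '[0,0,0,0,0,0,0,0,0,0,0,0,0,0,0,0,0,0,0,0,0,0,0,0]' --jaw 1.5

```text
clock: 17.0
ee_pos: [0.5019, 0.0241, 0.0267]
tool_rot: [0.0, 0.554, 0.832, 0.0]
ft_force: [-0.5, -0.7, 5.1]
gripper_width: 0.0267
```

```bash
python3 - <<'E'
from h import *
print(st()['moment']); grab('scene','scene11'); crop('scene11',205,130,295,220,6.6,'c18')
E
```

```text
t 17.0 p [0.5019 0.0241 0.0267] jawdeg 112.65 tilt [-0.001  0.001 -1.   ] F [-0.5 -0.7  5.1] w 0.0267 q [ 0.03  0.43  2.   -0.    0.71 -1.94]
[-0.23723398  0.04688938  0.00972825]
```

View pics/c18.png

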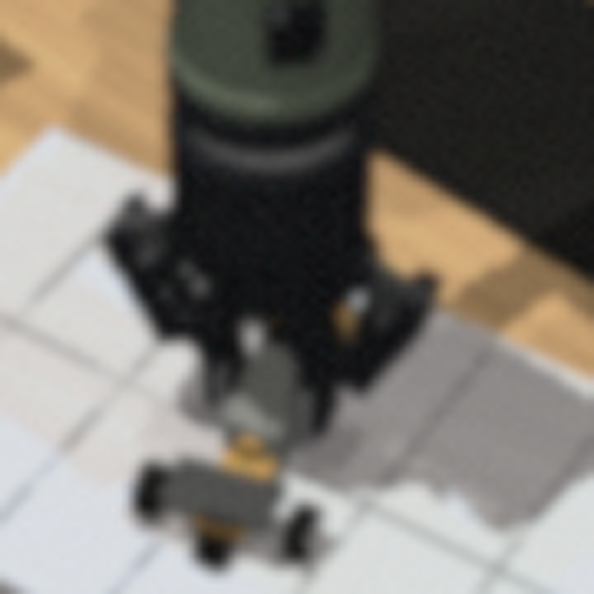

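Motor gripped (26.7 mm opening). A slow small lift first, then a check for level.

servo_tool --plan '[0,0,-0.2,0,0,0,-0.5,0,0,0,-1,0,0,0,-1.5,0,0,0,-2,0,0,0,-2.4,0,0,0,-2.5,0,0,0,-2.5,0]'

```text
clock: 17.85
ee_pos: [0.5016, 0.0242, 0.0515]
tool_rot: [0.0, 0.555, 0.832, 0.0]
ft_force: [-0.9, 0.1, -1.9]
gripper_width: 0.0269
```

```bash
python3 - <<'E'
from h import *
print(st()['moment']); grab('scene','scene12'); crop('scene12',205,120,295,210,6.6,'c19')
E
```

```text
t 17.85 p [0.5016 0.0242 0.0515] jawdeg 112.64 tilt [-0.  0. -1.] F [-0.9  0.1 -1.9] w 0.0269 q [ 0.03  0.4   1.97  0.    0.77 -1.94]
[ 0.01942033 -0.01322995  0.01998047]
```

View pics/c19.png

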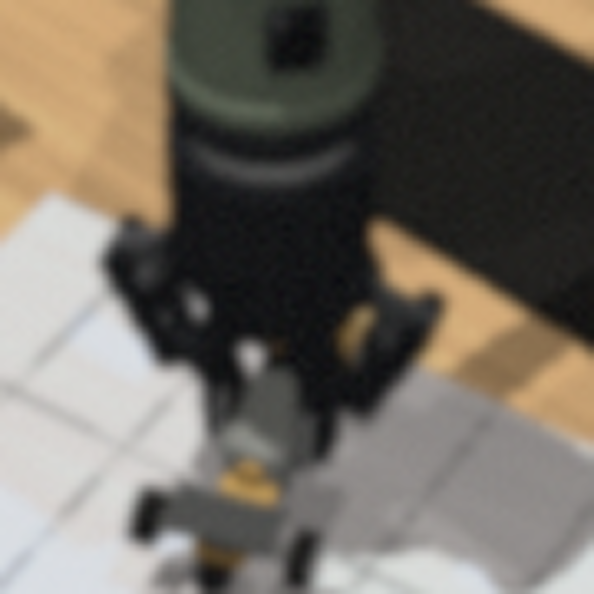

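It lifts without rocking (about 1.5–2 N, moments near zero). Raising to 10 cm.

servo_tool --plan '[0,0,-0.3,0,0,0,-1,0,0,0,-2,0,0,0,-3.2,0,0,0,-4.4,0,0,0,-5.5,0,0,0,-6.4,0,0,0,-7.1,0,0,0,-7.4,0,0,0,-7.5,0,0,0,-7.5,0,0,0,-7.5,0]'

```text
clock: 19.1
ee_pos: [0.5011, 0.0242, 0.1258]
tool_rot: [-0.0, 0.555, 0.832, -0.0]
ft_force: [-0.8, 0.2, -1.2]
gripper_width: 0.027
```

servo_tool --plan '[0,0,0,0,0,0,0,0,0,0,0,0,0,0,0,0,0,0,0,0]'

```text
clock: 19.6
ee_pos: [0.5015, 0.0242, 0.1263]
tool_rot: [-0.0, 0.555, 0.832, 0.0]
ft_force: [0.4, 0.2, -1.5]
gripper_width: 0.0268
```

```bash
python3 - <<'E'
from fit import *
print(st()['moment'],manip.sense()['qd'].round(4)); grab('scene','scene13'); 
c=(.5016,.0242)
ov('scene13',[(c[0],c[1],22.5,[rect(-.071,.071,-.037,.037,.1),rect(-.028,.028,-.014,.014,.131)])],195,90,305,200,5.4,'c20')
crop('scene13',125,60,325,250,3,'c21')
E
```

```text
t 19.6 p [0.5015 0.0242 0.1263] jawdeg 112.64 tilt [ 0.  0. -1.] F [ 0.4  0.2 -1.5] w 0.0268 q [ 0.03  0.3   1.88  0.    0.96 -1.94]
[ 0.02025703 -0.02070562  0.02017316] [-0.0018 -0.0014  0.001   0.0003  0.0004 -0.0008]
```

View pics/c20.png

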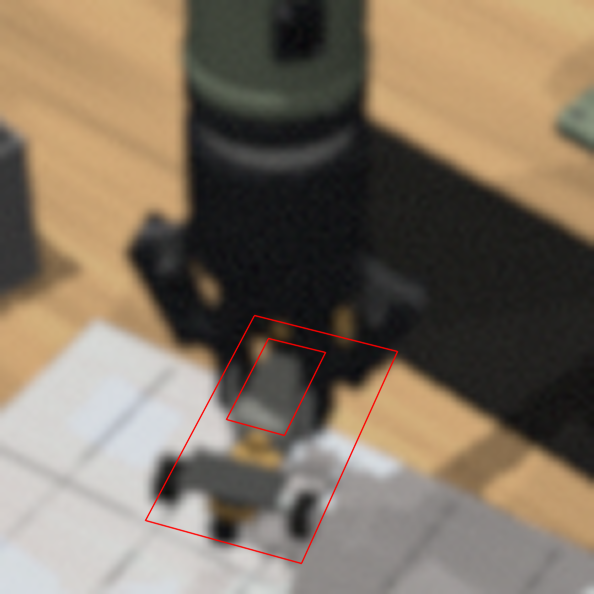

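View pics/c21.png

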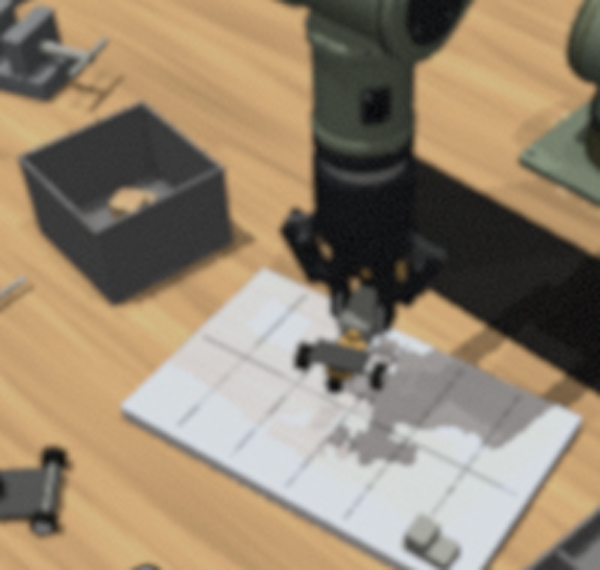

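```bash
python3 - <<'E'
from h import *
for n,(u,v) in {'ltyre':(150,490),'rtyre':(300,532),'bump':(213,560),'yellow':(250,460)}.items():
    p=ray('scene11',205+u/6.6,130+v/6.6,.038)+[-.0004,.0001,.0996]
    q=proj('scene13',p); print(n,((q-[195,90])*5.4).round(0))
crop('scene13',215,160,265,195,15,'c22')
E
```

```text
ltyre [169. 479.]
rtyre [303. 514.]
bump [225. 537.]
yellow [258. 453.]
```

View pics/c22.png

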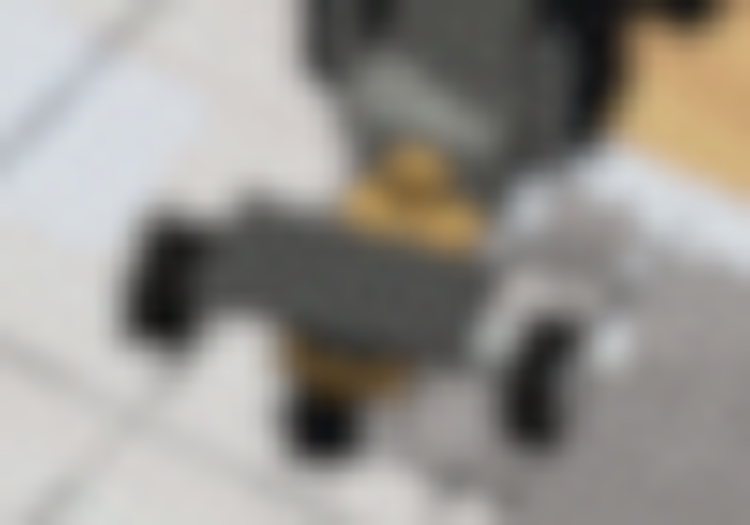

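The nose tyres are within about half a pixel of where a pure 10 cm lift puts them, so the car is level. Handing in.

```bash
python3 - <<'E'
from h import *
st(); print(manip.close_job())
E
```

```text
t 19.65 p [0.5015 0.0242 0.1263] jawdeg 112.64 tilt [ 0.  0. -1.] F [-0.1  0.1 -0.3] w 0.0269 q [ 0.03  0.3   1.88  0.    0.96 -1.94]
the job is handed in; nothing more can be done
None
```

I put the plain stick and then the stepped offcut into the scrap bin. Then I gripped the car by its motor, lifted it straight up 10 cm and handed in at 19.65 s, still holding it.

- **Last pictures:** wood lies in the bin; the stick was seen there alone, but the last view doesn't show the two pieces apart. The gauge block is still on the board. I did not re-check the rest of the bench item by item, but nothing there was touched.
- **Car:** the nose tyres came within about half a pixel of where a pure 10 cm lift would put them, so it is level to about 2°. The bump at the nose was about 1 pixel off. The arm was at rest, with the fingers at 26.9 mm on the motor.
- **Disagreements:**
  - The two cameras differed by about 6 mm in y. I trusted the scene camera, which matched the finger tips to about 1 mm.
  - The last vertical force reading was -0.3 N, against -1.5 N just before. I took this as sensor noise, because the fingers stayed at the same opening.

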